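Check-weigh a pack of nested parts cups

TASK

First take the brass check weight off the spring scale's pan and stand it on its round pad. Then nest the steel parts cups upright one inside another in a single stack on the empty pan, until the pan's pointer rests inside the black band, and nest all the cups left over into one upright stack in the red tray. Leave the bottle where it stands.

Things in the scene. Friction and masses are not known exactly. Their poses are not given: they have to be found in the camera images.
- cup1_mid (a point): steel stepped cup, one of 6 to 8 alike, on the bench, mouth up, 60 mm tall, 110 g. Lower half tapers from 42 mm diameter (foot) to 53; upper half is a straight collar, 62 mm outside, 56 inside. Nested, its lower half sits in the next cup's collar, shoulder on rim: 30 mm above the cup below, only collar showing. Point: on the axis half-way up (30 mm above foot); z to the mouth
- cup2_mid (a point): steel stepped cup, one of 6 to 8 alike, on the bench, mouth up, 60 mm tall, 110 g. Lower half tapers from 42 mm diameter (foot) to 53; upper half is a straight collar, 62 mm outside, 56 inside. Nested, its lower half sits in the next cup's collar, shoulder on rim: 30 mm above the cup below, only collar showing. Point: on the axis half-way up (30 mm above foot); z to the mouth
- cup3_mid (a point): steel stepped cup, one of 6 to 8 alike, on the bench, mouth up, 60 mm tall, 110 g. Lower half tapers from 42 mm diameter (foot) to 53; upper half is a straight collar, 62 mm outside, 56 inside. Nested, its lower half sits in the next cup's collar, shoulder on rim: 30 mm above the cup below, only collar showing. Point: on the axis half-way up (30 mm above foot); z to the mouth
- cup4_mid (a point): steel stepped cup, one of 6 to 8 alike, on the bench, mouth up, 60 mm tall, 110 g. Lower half tapers from 42 mm diameter (foot) to 53; upper half is a straight collar, 62 mm outside, 56 inside. Nested, its lower half sits in the next cup's collar, shoulder on rim: 30 mm above the cup below, only collar showing. Point: on the axis half-way up (30 mm above foot); z to the mouth
- cup5_mid (a point): steel stepped cup, one of 6 to 8 alike, on the bench, mouth up, 60 mm tall, 110 g. Lower half tapers from 42 mm diameter (foot) to 53; upper half is a straight collar, 62 mm outside, 56 inside. Nested, its lower half sits in the next cup's collar, shoulder on rim: 30 mm above the cup below, only collar showing. Point: on the axis half-way up (30 mm above foot); z to the mouth
- cup6_mid (a point): steel stepped cup, one of 6 to 8 alike, on the bench, mouth up, 60 mm tall, 110 g. Lower half tapers from 42 mm diameter (foot) to 53; upper half is a straight collar, 62 mm outside, 56 inside. Nested, its lower half sits in the next cup's collar, shoulder on rim: 30 mm above the cup below, only collar showing. Point: on the axis half-way up (30 mm above foot); z to the mouth
- cup7_mid (a point): steel stepped cup, one of 6 to 8 alike, on the bench, mouth up, 60 mm tall, 110 g. Lower half tapers from 42 mm diameter (foot) to 53; upper half is a straight collar, 62 mm outside, 56 inside. Nested, its lower half sits in the next cup's collar, shoulder on rim: 30 mm above the cup below, only collar showing. Point: on the axis half-way up (30 mm above foot); z to the mouth
- cup8_mid (a point): steel stepped cup, one of 6 to 8 alike, on the bench, mouth up, 60 mm tall, 110 g. Lower half tapers from 42 mm diameter (foot) to 53; upper half is a straight collar, 62 mm outside, 56 inside. Nested, its lower half sits in the next cup's collar, shoulder on rim: 30 mm above the cup below, only collar showing. Point: on the axis half-way up (30 mm above foot); z to the mouth
- pan (a joint): how far the pan has sunk (m): 0 with the spring fully up, at most 0.09. Spring 90 N/m: each 110 g cup sinks it 0.012 and settles in about 1 s. The empty pan hangs between 0.004 and 0.020, different each time. Pointer inside the black band: 0.041 to 0.059 (mid-band 0.050)
- pan_top (a point): centre of the top face of the spring scale's round flat steel pan (104 mm diameter, no rim); sinks with it; 140 mm above the bench at joint 0. White base below, 125 x 130 x 45 mm. z up, y towards the scale's upright plate, which is 4 mm thick, 44 mm wide (67 to 111 mm from the pan's axis) and 155 mm tall
- pointer_tip (a point): tip of the white pointer carried by the pan, in front of the upright marked plate; 2 mm below the pan's top face
- band_mid (a point): middle of the black band, 18 mm high, on the scale's upright aluminium plate; fixed to the scale. The pointer is in the band when its tip is within 9 mm of this height
- weight_mid (a point): brass check weight, a disc 52 mm diameter and 22 mm thick with an upright round grip on top (22 mm diameter), 60 mm tall in all, 360 g; it starts standing on the scale's pan. The point is on its axis 30 mm above its foot; z up
- pad_top (a point): centre of the top face of the check weight's own pad: a round flat black rubber disc with a cork facing, 72 mm diameter, under 1 mm thick (level with the bench) beside the red tray
- tray_in (a point): centre of the inner floor (3 mm above the bench) of the shallow square red tray, 125 x 125 mm outside, 119 mm inside, walls 18 mm high, fixed to the bench; z up, x and y along its sides
- bottle_mid (a point): bystander: white plastic bottle, 44 mm diameter, 120 mm tall, standing near the scale on the robot's side; the point is half-way up
Not all that is in view belongs to the job. Of the things like the part that bears weight_mid, leave any that is purple or white; of the rest the larger one is meant.

How it is judged:
On the way:
1. the check weight stands upright on its pad, with no cup on the pan yet (horizontal distance between weight_mid and pad_top below 0.02 m and z of weight_mid in the frame of pad_top between 0.02 and 0.04 m and angle between weight_mid's own z axis and vertical below 0.1 rad and horizontal distance between each of cup1_mid, cup2_mid, cup3_mid, cup4_mid, cup5_mid, cup6_mid, cup7_mid, cup8_mid and pan_top above 0.09 m), for 0.2 s.
At the end, for the whole second after the job is handed in: Weight upright on its pad (within 20 mm of centre); pointer in the band (pan sunk 41 to 59 mm); every cup upright (0.1 rad), on the pan (within 35 mm of centre) or in the tray, and in each place nested in one stack (axes within 10 mm) (horizontal distance between weight_mid and pad_top below 0.02 m and z of weight_mid in the frame of pad_top between 0.02 and 0.04 m and angle between each of weight_mid, cup1_mid, cup2_mid, cup3_mid, cup4_mid, cup5_mid, cup6_mid, cup7_mid, cup8_mid's own z axis and vertical below 0.1 rad and value of joint pan between 0.041 and 0.059 m and ((horizontal distance between cup1_mid and pan_top below 0.035 m and z of cup1_mid in the frame of pan_top above 0.02 m) or (horizontal distance between cup1_mid and tray_in below 0.045 m and z of cup1_mid in the frame of tray_in above 0.02 m)) and ((horizontal distance between cup2_mid and pan_top below 0.035 m and z of cup2_mid in the frame of pan_top above 0.02 m) or (horizontal distance between cup2_mid and tray_in below 0.045 m and z of cup2_mid in the frame of tray_in above 0.02 m)) and ((horizontal distance between cup3_mid and pan_top below 0.035 m and z of cup3_mid in the frame of pan_top above 0.02 m) or (horizontal distance between cup3_mid and tray_in below 0.045 m and z of cup3_mid in the frame of tray_in above 0.02 m)) and ((horizontal distance between cup4_mid and pan_top below 0.035 m and z of cup4_mid in the frame of pan_top above 0.02 m) or (horizontal distance between cup4_mid and tray_in below 0.045 m and z of cup4_mid in the frame of tray_in above 0.02 m)) and ((horizontal distance between cup5_mid and pan_top below 0.035 m and z of cup5_mid in the frame of pan_top above 0.02 m) or (horizontal distance between cup5_mid and tray_in below 0.045 m and z of cup5_mid in the frame of tray_in above 0.02 m)) and ((horizontal distance between cup6_mid and pan_top below 0.035 m and z of cup6_mid in the frame of pan_top above 0.02 m) or (horizontal distance between cup6_mid and tray_in below 0.045 m and z of cup6_mid in the frame of tray_in above 0.02 m)) and ((horizontal distance between cup7_mid and pan_top below 0.035 m and z of cup7_mid in the frame of pan_top above 0.02 m) or (horizontal distance between cup7_mid and tray_in below 0.045 m and z of cup7_mid in the frame of tray_in above 0.02 m)) and ((horizontal distance between cup8_mid and pan_top below 0.035 m and z of cup8_mid in the frame of pan_top above 0.02 m) or (horizontal distance between cup8_mid and tray_in below 0.045 m and z of cup8_mid in the frame of tray_in above 0.02 m)) and (horizontal distance between cup1_mid and cup2_mid below 0.01 m or horizontal distance between cup1_mid and cup2_mid above 0.15 m) and (horizontal distance between cup1_mid and cup3_mid below 0.01 m or horizontal distance between cup1_mid and cup3_mid above 0.15 m) and (horizontal distance between cup1_mid and cup4_mid below 0.01 m or horizontal distance between cup1_mid and cup4_mid above 0.15 m) and (horizontal distance between cup1_mid and cup5_mid below 0.01 m or horizontal distance between cup1_mid and cup5_mid above 0.15 m) and (horizontal distance between cup1_mid and cup6_mid below 0.01 m or horizontal distance between cup1_mid and cup6_mid above 0.15 m) and (horizontal distance between cup1_mid and cup7_mid below 0.01 m or horizontal distance between cup1_mid and cup7_mid above 0.15 m) and (horizontal distance between cup1_mid and cup8_mid below 0.01 m or horizontal distance between cup1_mid and cup8_mid above 0.15 m) and (horizontal distance between cup2_mid and cup3_mid below 0.01 m or horizontal distance between cup2_mid and cup3_mid above 0.15 m) and (horizontal distance between cup2_mid and cup4_mid below 0.01 m or horizontal distance between cup2_mid and cup4_mid above 0.15 m) and (horizontal distance between cup2_mid and cup5_mid below 0.01 m or horizontal distance between cup2_mid and cup5_mid above 0.15 m) and (horizontal distance between cup2_mid and cup6_mid below 0.01 m or horizontal distance between cup2_mid and cup6_mid above 0.15 m) and (horizontal distance between cup2_mid and cup7_mid below 0.01 m or horizontal distance between cup2_mid and cup7_mid above 0.15 m) and (horizontal distance between cup2_mid and cup8_mid below 0.01 m or horizontal distance between cup2_mid and cup8_mid above 0.15 m) and (horizontal distance between cup3_mid and cup4_mid below 0.01 m or horizontal distance between cup3_mid and cup4_mid above 0.15 m) and (horizontal distance between cup3_mid and cup5_mid below 0.01 m or horizontal distance between cup3_mid and cup5_mid above 0.15 m) and (horizontal distance between cup3_mid and cup6_mid below 0.01 m or horizontal distance between cup3_mid and cup6_mid above 0.15 m) and (horizontal distance between cup3_mid and cup7_mid below 0.01 m or horizontal distance between cup3_mid and cup7_mid above 0.15 m) and (horizontal distance between cup3_mid and cup8_mid below 0.01 m or horizontal distance between cup3_mid and cup8_mid above 0.15 m) and (horizontal distance between cup4_mid and cup5_mid below 0.01 m or horizontal distance between cup4_mid and cup5_mid above 0.15 m) and (horizontal distance between cup4_mid and cup6_mid below 0.01 m or horizontal distance between cup4_mid and cup6_mid above 0.15 m) and (horizontal distance between cup4_mid and cup7_mid below 0.01 m or horizontal distance between cup4_mid and cup7_mid above 0.15 m) and (horizontal distance between cup4_mid and cup8_mid below 0.01 m or horizontal distance between cup4_mid and cup8_mid above 0.15 m) and (horizontal distance between cup5_mid and cup6_mid below 0.01 m or horizontal distance between cup5_mid and cup6_mid above 0.15 m) and (horizontal distance between cup5_mid and cup7_mid below 0.01 m or horizontal distance between cup5_mid and cup7_mid above 0.15 m) and (horizontal distance between cup5_mid and cup8_mid below 0.01 m or horizontal distance between cup5_mid and cup8_mid above 0.15 m) and (horizontal distance between cup6_mid and cup7_mid below 0.01 m or horizontal distance between cup6_mid and cup7_mid above 0.15 m) and (horizontal distance between cup6_mid and cup8_mid below 0.01 m or horizontal distance between cup6_mid and cup8_mid above 0.15 m) and (horizontal distance between cup7_mid and cup8_mid below 0.01 m or horizontal distance between cup7_mid and cup8_mid above 0.15 m)); the robot touches nothing.
It fails at once if the bottle was disturbed (moved more than 30 mm) (distance of bottle_mid from where it was at the start of the episode above 0.03 m).
Of cup1, cup2, cup3, cup4, cup5, cup6, cup7, cup8 only 6 to 8 are there at a start; the rules pass over those that are not, and their reading is None.
At some moment in a run one of weight may be knocked a few centimetres aside while the robot is not near it.
It also fails if it takes over 210 s, if anything falls off the work surface, if the arm or the gripper's body presses on something with over 40 N, if the wrist force passes 120 N, or if a joint passes its speed limit or range.

ROBOT

A 7-joint arm with a two-finger parallel gripper is mounted at the origin on the work surface. World frame = base frame: x ahead of the robot, y to its left, z up, the work surface at z = 0. Lengths are in m, angles in rad, forces in N, time in s.
With the tool pointing down it reaches from about 0.425 to 0.95 m from the base axis. Payload 4.7 kg.
Tool frame: the origin (TCP) lies between the finger pads; the fingertips stand 25 mm ahead of it and the grasp point (between the pads) lies 6 mm ahead of it; x points along the fingers, z is the direction in which the jaws open and shut, and the axes are right-handed (so a half turn about x gives the same grasp; the last joint's range is limited). The gripper opens to 85 mm and grips with 20 to 120 N. Pads are 22 mm wide; open, the fingers measure 114 mm over their backs; the gripper's body (76 mm by 85 mm) begins 54 mm behind the grasp point. The pads swing forward as they close: fully open they stand 13 mm farther back than shut.
Start: joints at [1.265, 0.469, -0.049, 1.532, 0.024, 1.141, -0.082], TCP at [0.185, -0.649, 0.256] pointing down, gripper open.
Joint ranges: [-2.59, 2.59], [-0.33, 1.99], [-1.39, 1.29], [0.1, 2.45], [-1.04, 4.18], [0.21, 1.99], [-2.66, 2.66]. Speed limits (rad/s): [2.57, 2.57, 3.14, 3.14, 3.14, 3.14, 3.14].

INTERFACE

Orientations are given as a 3x3 rotation matrix whose columns are the frame's x, y, z axes.
In Python, from rig import * gives the robot as it stands. Calls block until the motion is done:
- movep(position, orientation): joint-space move of the TCP to a pose.
- move_l(position, attitude=None, feed=0.15, until_force=None): straight line of the TCP; attitude=None keeps the orientation; feed is the mean speed in m/s. With until_force (N) it stops when the force on the tool has changed by that much, and returns True; else False.
- move_joints(angles): joint-space move.
- command_gripper(opening, newtons=None): finger opening in m; newtons is the grip in N (None keeps the last); returns when the fingers have stopped.
- sleep(seconds).
- inverse_kinematics(position, orientation): joint angles nearest the present ones, or None.
- sense(): the state.
- camera(name): name is "side" or "top"; returns (picture, depth): 420x560x3 uint8, red, green, blue; 420x560 float32, m along the optical axis (not along the pixel's ray), 0 where there is no reading.
- camera_params(name): a dict with "K" (3x3 intrinsics, pixels), "dist" ([k1, k2, p1, p2, k3] as OpenCV has them; the pictures are not rectified), "position" and "rotation" of the camera in the world. Camera axes: x right, y down, z forward; pixel columns grow to the right and rows downward; lengths in m; the calibration is good to about 2 mm. A picture is of the moment at which its call begins. camera_params takes no time and is no camera call.
A pose or a line that the arm cannot do raises Unreachable and nothing moves.
- finish_job(): hands the job in, once; it reports no verdict.
The state is a dict: "time_s": time; "joint_pos": joint angles; "qd": joint speeds; "joint_efforts": joint torques, N m; "position": TCP position; "tcp_rot": TCP orientation; "wrist_force": force on the tool from outside, world axes, zero at the start; "ft_torque": the same for the moment, N m; "finger_gap": finger opening in m.
Only numpy, scipy, OpenCV 4.12 (cv2) and the standard library are available. Lean on these libraries where they do the work, as an engineer would, in place of code of your own. Each camera call takes 0.05 s, during which the arm holds its last target.

## Working session

There is one attempt and no reset: what is moved stays moved. The work goes in short steps, each a Python script; the robot and the scene stay as the last script left them, time stands still between calls to the robot, and variables do not carry over. Pictures are saved under pics/ and viewed, and the job is handed in when it is done.

```bash
ls; mkdir -p pics
python3 - <<'E'
from rig import *
import cv2,numpy as np
s=sense();print(s["time_s"],s["position"],s["tcp_rot"],s["finger_gap"])
for n in("side","top"):
    p,d=camera(n);cv2.imwrite(f"pics/{n}0.png",p[:,:,::-1]);np.save(f"pics/{n}0_d.npy",d);np.save(f"pics/{n}0.npy",p)
    print(n,camera_params(n),(d>0).mean())
E
```

```text
pics
0.0 [ 0.1843415  -0.64878574  0.25525499] [[-5.94064940e-04  9.61927781e-01  2.73303112e-01]
 [ 1.87581512e-03  2.73303751e-01 -9.61925954e-01]
 [-9.99998064e-01 -5.87803742e-05 -1.96675885e-03]] 0.08515655660619667
side {'K': array([[448.36153905,   0.        , 278.3443196 ],
       [  0.        , 448.36153905, 216.37614101],
       [  0.        ,   0.        ,   1.        ]]), 'dist': array([-0.11234928,  0.        ,  0.        ,  0.        ,  0.        ]), 'position': array([0.39880376, 0.83741918, 1.00000941]), 'rotation': array([[-0.97863755, -0.15042131,  0.1401498 ],
       [-0.20557515,  0.72497117, -0.65738547],
       [-0.00271978, -0.67215343, -0.7404069 ]])} 0.9958078231292516
top {'K': array([[398.648568  ,   0.        , 275.81044448],
       [  0.        , 398.648568  , 212.95152758],
       [  0.        ,   0.        ,   1.        ]]), 'dist': array([-0.0700762,  0.       ,  0.       ,  0.       ,  0.       ]), 'position': array([0.4054307 , 0.04029309, 1.08818933]), 'rotation': array([[ 0.00888981, -0.98327734,  0.18189734],
       [-0.99957432, -0.00368322,  0.02894158],
       [-0.02778763, -0.1820772 , -0.98289152]])} 0.9961054421768708
```

View pics/side0.png

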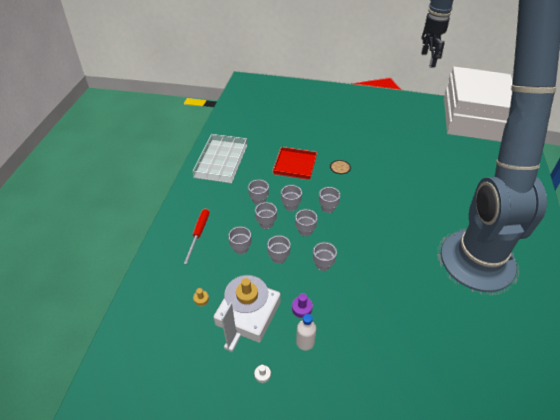

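View pics/top0.png

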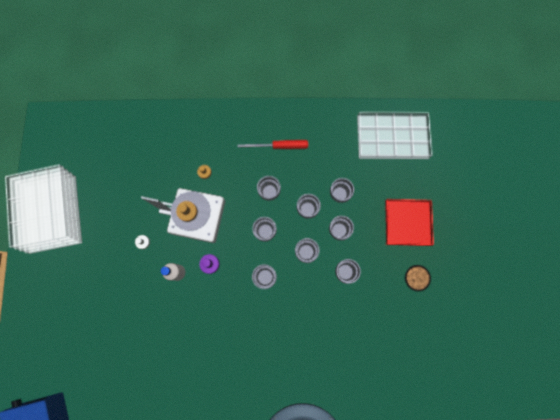

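Both views show 8 cups (mid-bench), the brass weight on the pan (top ~(187,210)), the red tray (410,222), the cork pad (418,278), the bottle (172,271), and purple, white and small-brass decoys. Next I'll measure these.

```bash
cat > h.py <<'E'
from rig import *
import cv2,numpy as np
def xyz(n,d):
    c=camera_params(n);h,w=d.shape
    u,v=np.meshgrid(np.arange(w),np.arange(h))
    p=cv2.undistortPointsIter(np.stack([u,v],-1).reshape(-1,1,2).astype(float),c["K"],c["dist"],None,None,(3,50,1e-9)).reshape(h,w,2)
    return np.concatenate([p*d[...,None],d[...,None]],-1)@c["rotation"].T+c["position"]
def ray(n,uv,z):
    c=camera_params(n)
    p=cv2.undistortPointsIter(np.array(uv,float).reshape(-1,1,2),c["K"],c["dist"],None,None,(3,50,1e-9)).reshape(-1,2)
    r=np.c_[p,np.ones(len(p))]@c["rotation"].T
    return c["position"]+r*((z-c["position"][2])/r[:,2])[:,None]
def circ(P):
    A=np.c_[2*P[:,:2],np.ones(len(P))];b=(P[:,:2]**2).sum(1)
    x=np.linalg.lstsq(A,b,rcond=None)[0];return x[:2],np.sqrt(x[2]+x[:2]@x[:2])
E
cat > m.py <<'E'
from h import *
X={};
for n in("side","top"):
    X[n]=xyz(n,np.load(f"pics/{n}0_d.npy"))
    Z=X[n][...,2];print(n,"bench z med",np.median(Z[200:300,350:380]) , Z[200:300,350:380].std())
    m=((Z>0.048)&(Z<0.075)&(X[n][...,0]>.3)&(X[n][...,0]<.95)&(abs(X[n][...,1])<.6)).astype(np.uint8)
    k,l,s,c=cv2.connectedComponentsWithStats(m)
    for i in range(1,k):
        if s[i,4]>25:
            P=X[n][l==i];
            try: print(n,s[i],P.mean(0).round(3),P[:,2].max().round(3),circ(P))
            except Exception as e: print(e)
    # hi things
    m=(Z>0.1).astype(np.uint8);k,l,s,c=cv2.connectedComponentsWithStats(m)
    for i in range(1,k):
        if s[i,4]>25: P=X[n][l==i];print("hi",s[i],P.mean(0).round(3),P.min(0).round(3),P.max(0).round(3))
    hsv=cv2.cvtColor(np.load(f"pics/{n}0.npy"),cv2.COLOR_RGB2HSV)
    H,S,V=cv2.split(hsv)
    for nm,m in(("brass",(H>8)&(H<28)&(S>130)&(V>70)),("red",((H<5)|(H>174))&(S>180)&(V>90)),("blue",(H>105)&(H<125)&(S>150)&(V>60)),("purple",(H>130)&(H<165)&(S>100))):
        k,l,s,c=cv2.connectedComponentsWithStats(m.astype(np.uint8))
        for i in range(1,k):
            if s[i,4]>25: P=X[n][l==i];print(nm,s[i],P.mean(0).round(3),P.min(0).round(3),P.max(0).round(3))
E
python3 m.py
```

```text
side bench z med 0.00041194485234680167 0.05159072011814578
side [248 180  21  17 153] [ 0.661 -0.103  0.056] 0.065 (array([ 0.66143521, -0.10353327]), np.float64(0.02946204194744686))
side [281 185  21  18 157] [ 0.56  -0.1    0.056] 0.065 (array([ 0.55943054, -0.09957651]), np.float64(0.029383940269436967))
side [319 187  21  18 158] [ 0.446 -0.115  0.056] 0.064 (array([ 0.44628295, -0.11473915]), np.float64(0.029559271057378166))
side [255 202  22  19 162] [ 0.618 -0.013  0.056] 0.065 (array([ 0.61761124, -0.01366798]), np.float64(0.029406898274142602))
side [296 209  21  20 162] [ 0.499 -0.009  0.056] 0.065 (array([ 0.49936599, -0.0095509 ]), np.float64(0.029474294377395825))
side [229 227  22  20 172] [0.666 0.093 0.056] 0.066 (array([0.6667448 , 0.09246682]), np.float64(0.029352281348676016))
side [268 236  23  21 171] [0.555 0.104 0.056] 0.064 (array([0.55528083, 0.10233872]), np.float64(0.029376824207289175))
side [313 243  24  21 183] [0.431 0.102 0.056] 0.065 (array([0.43091087, 0.10098755]), np.float64(0.02942119787422125))
side [299 294   9  10  68] [0.464 0.253 0.058] 0.
[... 3143 characters left out ...]
   8  71] [0.44  0.334 0.132] [0.405 0.04  0.105] [0.449 0.349 1.088]
brass [198 166  13  12 125] [0.72  0.274 0.023] [0.706 0.258 0.006] [0.738 0.293 0.046]
brass [177 202  19  19 262] [0.588 0.291 0.126] [0.567 0.271 0.11 ] [0.613 0.318 0.158]
red [273 140  35   8 240] [0.798 0.033 0.028] [ 0.405 -0.014  0.016] [0.814 0.081 1.088]
red [ 386  200   47   45 2001] [ 0.581 -0.292  0.01 ] [ 0.405 -0.355 -0.004] [0.642 0.04  1.088]
blue [161 267   9   8  56] [0.44  0.333 0.137] [0.405 0.04  0.113] [0.449 0.349 1.088]
blue [  0 400  50  20 718] [0.086 0.681 0.093] [ 0.032  0.04  -0.   ] [0.405 0.821 1.088]
purple [200 255  19  18 278] [0.464 0.247 0.034] [ 0.405  0.04  -0.   ] [0.487 0.274 1.088]
```

Run:
```python
import cv2
a=cv2.imread("pics/top0.png");cv2.imwrite("pics/topz.png",cv2.resize(a[150:300,120:320],None,fx=4,fy=4,interpolation=cv2.INTER_CUBIC))
a=cv2.imread("pics/side0.png");cv2.imwrite("pics/sidez.png",cv2.resize(a[240:390,170:370],None,fx=4,fy=4,interpolation=cv2.INTER_CUBIC))
```

```text
(no output)
```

View pics/topz.png

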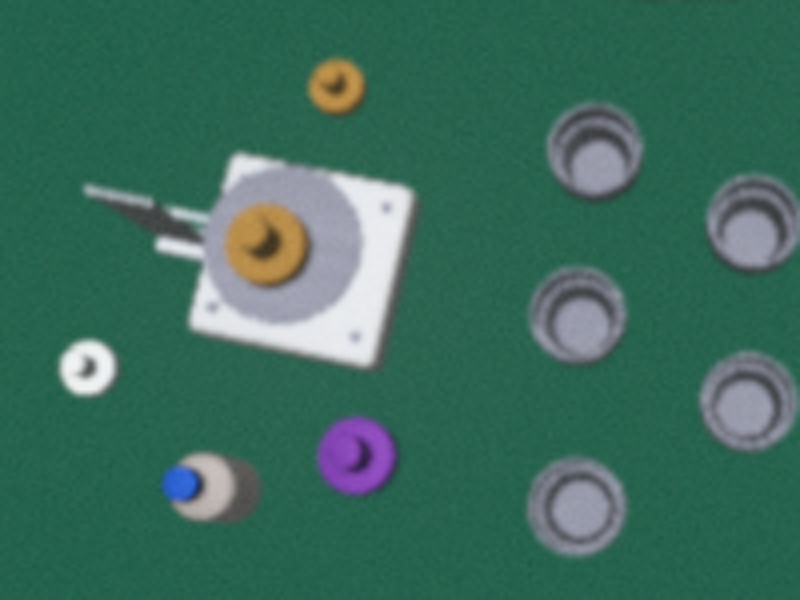

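View pics/sidez.png

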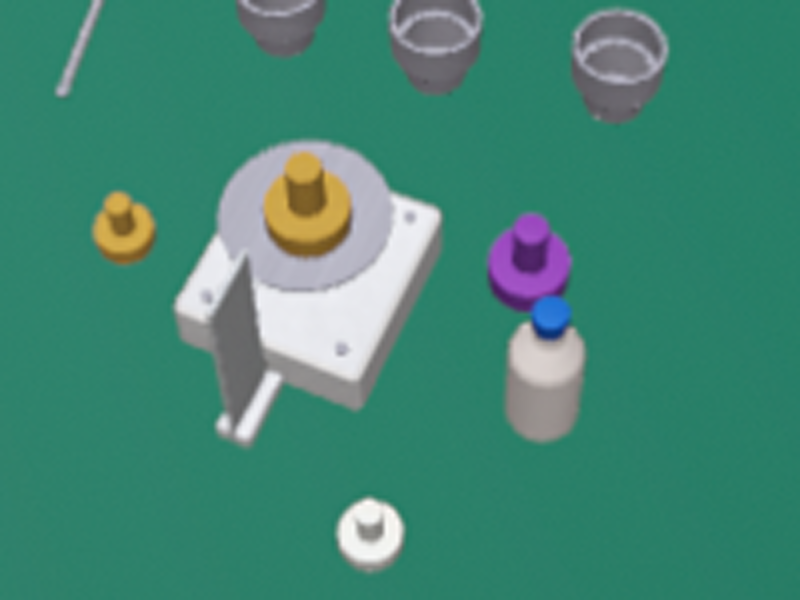

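```bash
cat > m2.py <<'E'
from h import *
import sys
tag=sys.argv[1] if len(sys.argv)>1 else "0"
for n in("side","top"):
    D=np.load(f"pics/{n}{tag}_d.npy");I=np.load(f"pics/{n}{tag}.npy")
    X=xyz(n,D);Z=X[...,2];H,S,V=cv2.split(cv2.cvtColor(I,cv2.COLOR_RGB2HSV))
    ok=D>0.1
    br=(H>8)&(H<28)&(S>130)&(V>60)&ok
    P=X[br&(Z>.148)&(Z<.17)&(X[...,1]>.2)]
    if len(P)>5:
        print(n,"grip top",P.mean(0).round(4),len(P), "z",np.percentile(P[:,2],[10,50,90]).round(4))
    near=(X[...,0]>.5)&(X[...,0]<.68)&(X[...,1]>.19)&(X[...,1]<.345)
    pm=near&(S<70)&(Z>.085)&(Z<.15)&ok
    k,l,s,c=cv2.connectedComponentsWithStats(pm.astype(np.uint8));i=1+np.argmax(s[1:,4])
    P=X[l==i];z=np.median(P[:,2]);print(n,"pan z",z.round(4),len(P))
    cs=max(cv2.findContours((l==i).astype(np.uint8),0,1)[0],key=len)[:,0].astype(np.float32)
    Q=ray(n,cs,z)
    c0,r=circ(Q)
    for _ in range(8):
        e=abs(np.linalg.norm(Q[:,:2]-c0,axis=1)-r);q=Q[e<np.percentile(e,70)];c0,r=circ(q)
    print(n,"pan",c0.round(4),r.round(4))
    # disc top of weight
    P=X[br&(Z>.105)&(Z<.128)&near]
    if len(P)>20: print(n,"disc ext",(P.min(0)+P.max(0))/2,P.max(0)-P.min(0))
    # plate
    P=X[ok&(Z>.07)&(Z<.17)&(X[...,1]>.345)&(X[...,0]>.55)&(X[...,0]<.68)&(S<90)]
    if len(P): print(n,"plate",P.mean(0).round(4),P.min(0).round(3),P.max(0).round(3))
    # pad
    m=(H>5)&(H<25)&(S>70)&(X[...,1]<-.2)&(X[...,0]>.3)&(X[...,0]<.7)&(Z<.02)&ok&~((H<6)&(S>180))
    k,l,s,c=cv2.connectedComponentsWithStats(m.astype(np.uint8));i=1+np.argmax(s[1:,4])
    cs=max(cv2.findContours((l==i).astype(np.uint8),0,1)[0],key=len)[:,0].astype(np.float32)
    Q=ray(n,cs,0.001);print(n,"pad cork",Q.mean(0).round(4),circ(Q),s[i])
    m=((H<5)|(H>174))&(S>160)&(X[...,1]<-.2)&(X[...,1]>-.5)&(X[...,0]>.3)&ok
    cs=max(cv2.findContours(m.astype(np.uint8),0,1)[0],key=len)
    Q=ray(n,cs[:,0].astype(np.float32),.018);print(n,"tray",cv2.minAreaRect(Q[:,:2].astype(np.float32)))
E
python3 m2.py
```

```text
side grip top [0.5901 0.2976 0.1531] 65 z [0.1502 0.1535 0.155 ]
side pan z 0.0946 834
side pan [0.5946 0.2902] 0.0505
side disc ext [0.5904996  0.29700122 0.11640219] [0.04827653 0.04864121 0.02261536]
side plate [0.612  0.3787 0.1191] [0.606 0.355 0.071] [0.62 0.4  0.16]
side pad cork [ 0.4316 -0.3125  0.001 ] (array([ 0.4315937 , -0.31226276]), np.float64(0.03075030260405056)) [331 161  19  13 196]
side tray ((0.5819706320762634, -0.2849264144897461), (0.140946164727211, 0.12479662150144577), 88.678466796875)
top grip top [0.5919 0.2937 0.1535] 64 z [0.1512 0.1533 0.1558]
top pan z 0.0938 871
top pan [0.5946 0.2896] 0.0496
top disc ext [0.58967705 0.29479343 0.11885888] [0.04626934 0.04739417 0.01735757]
top plate [0.6137 0.6951 0.081 ] [0.55  0.346 0.07 ] [0.68  0.817 0.157]
top pad cork [ 0.4311 -0.3113  0.001 ] (array([ 0.4310045 , -0.31131229]), np.float64(0.03106324583523039)) [406 266  24  24 449]
top tray ((0.5805608034133911, -0.2906900644302368), (0.12615446746349335, 0.12539911270141602), 88.16183471679688)
```

```bash
cat >> h.py <<'E'
def R(a):
    z=np.array([np.cos(a),np.sin(a),0]);x=np.array([0,0,-1.]);return np.c_[x,np.cross(z,x),z]
JS=np.deg2rad(-11.2)  # jaw axis at scale
PAN=np.array([.5946,.290]);TRAY=np.array([.581,-.290]);PAD=np.array([.4313,-.312])
def best(p,a):
    q0=sense()["joint_pos"];b=None
    for k in(0,np.pi):
        q=inverse_kinematics(p,R(a+k))
        if q is not None:
            q=np.array(q);c=abs(q-q0).max()+ (5 if abs(q[6])>2.5 else 0)
            if b is None or c<b[0]: b=(c,a+k,q)
    return b
def over(xy,z,a):
    b=best([*xy,z],a); movep([*xy,z],R(b[1])); return R(b[1])
def st(m=""):
    s=sense();print(m,"t",round(s["time_s"],2),s["position"].round(4),"gap",round(s["finger_gap"],4),"F",np.round(s["wrist_force"],2))
def snap(tag):
    for n in("side","top"):
        p,d=camera(n);cv2.imwrite(f"pics/{n}{tag}.png",p[:,:,::-1]);np.save(f"pics/{n}{tag}_d.npy",d);np.save(f"pics/{n}{tag}.npy",p)
E
python3 - <<'E'
from h import *
st()
for nm,xy,z,a in(("w",(.5905,.2955),.145,JS),("pan",PAN,.4,JS),("pad",PAD,.06,0),("tray",TRAY,.06,0),("tray",TRAY,.36,0)):
    b=best([*xy,z],a);print(nm,None if b is None else (b[1],b[2].round(2)))
over((.5905,.2955),.25,JS);st("above")
move_l([.5905,.2955,.146],feed=.15);st("down")
command_gripper(.018,60);st("grip")
E
```

```text
t 0.1 [ 0.1844 -0.6489  0.2554] gap 0.0849 F [ 0.91 -0.23 -0.53]
w (np.float64(-0.1954768762233649), array([ 0.16,  0.84, -1.12,  1.63,  0.81,  1.2 , -1.34]))
pan (np.float64(-0.1954768762233649), array([ 0.12,  0.56, -1.05,  1.32,  0.48,  1.53, -1.08]))
pad (0, array([ 0.87,  0.54, -0.41,  2.02,  0.34,  0.65,  0.23]))
tray (0, array([ 0.7 ,  0.68, -0.43,  1.73,  0.37,  0.81,  0.09]))
tray (0, array([ 0.74,  0.41, -0.5 ,  1.44,  0.19,  1.35,  0.24]))
above t 3.67 [0.591  0.2946 0.2498] gap 0.0855 F [-0.39 -0.07  0.31]
down t 4.52 [0.5909 0.2961 0.147 ] gap 0.0856 F [-0.23  0.6   1.11]
grip t 5.12 [0.5905 0.2955 0.146 ] gap 0.0209 F [-0.8   0.17 -0.41]
```

```bash
python3 - <<'E'
from h import *
move_l([.5905,.2955,.30],feed=.15);st("lift");sleep(.3);st()
over(PAD,.15,0);st("over pad")
snap("1")
E
python3 m2.py 1 | grep pan
```

```text
lift t 6.3 [0.5901 0.2949 0.2986] gap 0.0201 F [-0.59  0.26 -3.7 ]
 t 6.6 [0.5904 0.2954 0.2994] gap 0.0204 F [-0.06 -0.34 -3.83]
over pad t 8.9 [ 0.4323 -0.3111  0.1504] gap 0.0202 F [-0.    0.01 -3.65]
side pan z 0.1337 1350
side pan [0.5946 0.2896] 0.0511
top pan z 0.1332 1298
top pan [0.5952 0.2899] 0.0499
```

View pics/side1.png

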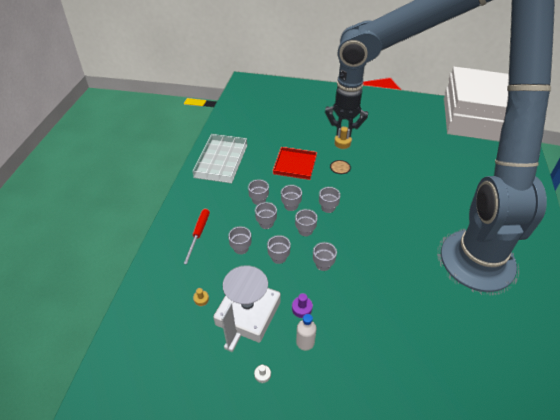

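The weight is held over the pad at (343,137), and the empty pan is at z≈0.1335, so the joint reads about 0.0065. Four cups should give about 0.0545. Lowering the weight.

Run:
```python
from h import *
move_l([*PAD,.065],feed=.15)
print(move_l([*PAD,.045],feed=.04,until_force=5));st("down")
command_gripper(.06);st("open")
z=sense()["position"][2]
move_l([*PAD,.16],feed=.2);
over((.4466,-.115),.16,0)
snap("2")
X=xyz("top",np.load("pics/top2_d.npy"));I=np.load("pics/top2.npy")
for n in("top","side"):
    D=np.load(f"pics/{n}2_d.npy");X=xyz(n,D);H,S,V=cv2.split(cv2.cvtColor(np.load(f"pics/{n}2.npy"),cv2.COLOR_RGB2HSV))
    m=(H>8)&(H<30)&(D>.1)&(S>90)&(abs(X[...,0]-.43)<.05)&(abs(X[...,1]+.31)<.05)&(X[...,2]>.05)
    print(n,m.sum(),X[m].mean(0),X[m].max(0))
st()
```

```text
True
down t 10.12 [ 0.4315 -0.3125  0.0521] gap 0.0205 F [-0.96 -0.5   5.23]
open t 10.57 [ 0.4305 -0.3122  0.0509] gap 0.0602 F [-0.67  0.24  0.14]<stdin>:13: RuntimeWarning: Mean of empty slice.
  ret = um.true_divide(
Traceback (most recent call last):
ValueError: zero-size array to reduction operation maximum which has no identity
```

View pics/side2.png

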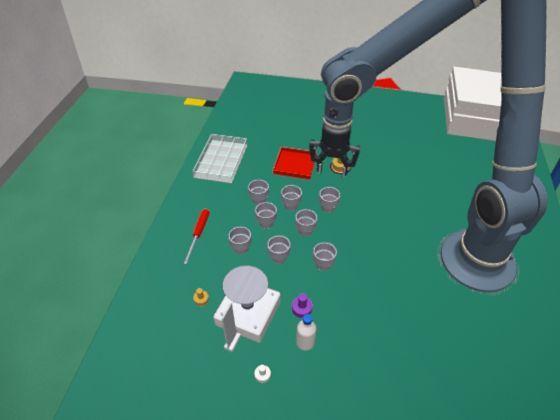

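```bash
cat >> h.py <<'E'
def pick(xy,a):
    over(xy,.17,a); 
    move_l([*xy,.054],feed=.2); command_gripper(.05,40); st("gripped")
    move_l([*xy,.20],feed=.25)
def place(xy,a,foot,zup,verbose=True):
    over(xy,zup,a)
    z=foot+.054
    move_l([*xy,z+.035],feed=.2)
    move_l([*xy,z],feed=.06); sleep(.3); st("placed")
    command_gripper(.078); 
    move_l([*xy,zup],feed=.25)
E
python3 - <<'E'
from h import *
command_gripper(.08)
pick((.4315,.101),JS)
st("lifted")
place(PAN,JS,.1225,.30)
over((.556,.102),.2,JS);sleep(.3)
snap("3");st()
E
```

```text
gripped t 14.43 [0.4324 0.1011 0.0552] gap 0.06 F [-0.61 -1.25  7.13]
lifted t 15.17 [0.4307 0.1001 0.199 ] gap 0.0597 F [-0.22  0.69 -2.21]
placed t 17.84 [0.5946 0.2901 0.1768] gap 0.0597 F [-0.54  0.71  0.53]
 t 20.08 [0.5561 0.1028 0.2002] gap 0.0781 F [-0.05 -0.39  1.64]
```

View pics/side3.png

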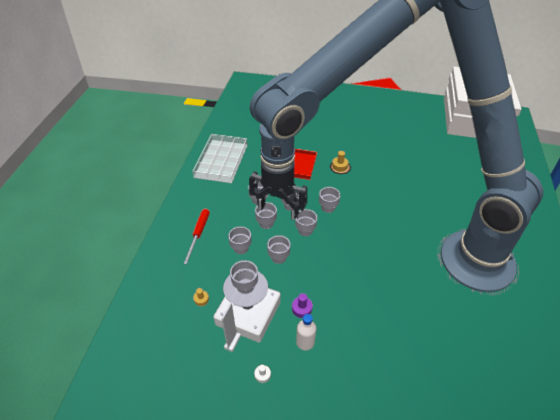

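View pics/top3.png

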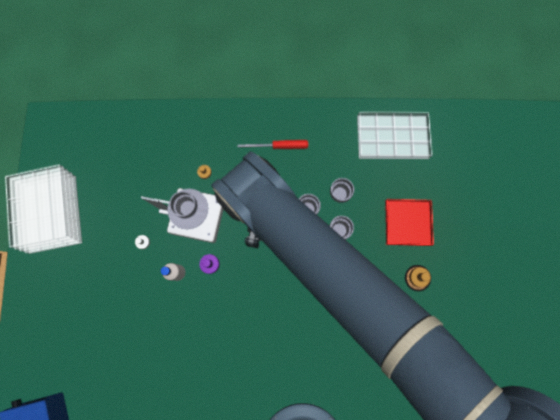

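The first cup stands upright on the pan at (244,277) in the side view, and the weight stands on its pad at (340,160). Measuring the rim, the pan height and the weight.

```bash
cat > chk.py <<'E'
from h import *
import sys
tag=sys.argv[1];zr=float(sys.argv[2])
for n in("side","top"):
    D=np.load(f"pics/{n}{tag}_d.npy");X=xyz(n,D);Z=X[...,2];H,S,V=cv2.split(cv2.cvtColor(np.load(f"pics/{n}{tag}.npy"),cv2.COLOR_RGB2HSV))
    def stack(c,zr,nm):
        near=(np.hypot(X[...,0]-c[0],X[...,1]-c[1])<.05)&(D>.1)&(S<110)
        P=X[near&(Z>zr-.012)&(Z<zr+.012)]
        if len(P)>10: print(n,nm,"rim",[np.round(v,4) for v in circ(P)],"ztop",np.percentile(P[:,2],[50,90,98]).round(4),len(P))
    stack(PAN,zr,"pan")
    if len(sys.argv)>3: stack(TRAY,float(sys.argv[3]),"tray")
    P=X[(abs(X[...,0]-PAN[0])<.055)&(abs(X[...,1]-PAN[1])<.055)&(np.hypot(X[...,0]-PAN[0],X[...,1]-PAN[1])>.038)&(np.hypot(X[...,0]-PAN[0],X[...,1]-PAN[1])<.05)&(Z>.07)&(Z<.14)&(S<90)]
    if len(P): print(n,"pan z",np.median(P[:,2]).round(4),len(P))
    m=(H>8)&(H<30)&(D>.1)&(S>110)&(np.hypot(X[...,0]-PAD[0],X[...,1]-PAD[1])<.08)
    P=X[m&(Z>.046)&(Z<.07)]
    if len(P): print(n,"weight grip",P.mean(0).round(4),len(P),"off",(P.mean(0)[:2]-PAD).round(4))
    P=X[m&(Z>.015)&(Z<.03)]
    if len(P): print(n,"weight disc",((P.min(0)+P.max(0))/2).round(4),len(P))
E
python3 chk.py 3 .18
```

```text
side pan rim [array([0.5952, 0.2898]), np.float64(0.0294)] ztop [0.1786 0.1825 0.1837] 275
side pan z 0.122 388
side weight grip [ 0.433  -0.3091  0.0576] 38 off [0.0017 0.0029]
side weight disc [ 0.4331 -0.3084  0.0225] 112
top pan rim [array([0.5952, 0.2872]), np.float64(0.0288)] ztop [0.1794 0.1825 0.1839] 176
top pan z 0.1214 402
top weight grip [ 0.4317 -0.3102  0.0583] 63 off [0.0004 0.0018]
top weight disc [ 0.4308 -0.3111  0.0225] 217
```

```bash
sed -i 's/z+.035/z+.055/;s/feed=.06); sleep/feed=.08); sleep/' h.py
python3 - <<'E'
from h import *
pick((.556,.102),JS)
place(PAN,JS,.1400,.33)
over((.667,.092),.2,JS);sleep(.2)
snap("4");st()
E
python3 chk.py 4 .197
```

```text
gripped t 21.37 [0.5571 0.1026 0.0562] gap 0.061 F [-1.46 -1.84  5.24]
placed t 24.72 [0.5946 0.2901 0.1944] gap 0.0603 F [ 0.05 -1.1  -0.72]
 t 27.0 [0.6669 0.0935 0.2009] gap 0.0782 F [ 0.62  0.42 -0.43]
side pan rim [array([0.5951, 0.2895]), np.float64(0.0294)] ztop [0.1957 0.2008 0.2021] 294
side pan z 0.1103 379
side weight grip [ 0.4329 -0.3088  0.0571] 41 off [0.0016 0.0032]
side weight disc [ 0.4334 -0.3081  0.0222] 114
top pan rim [array([0.5952, 0.2871]), np.float64(0.0288)] ztop [0.1971 0.2004 0.2018] 189
top pan z 0.1092 366
```

View pics/side4.png

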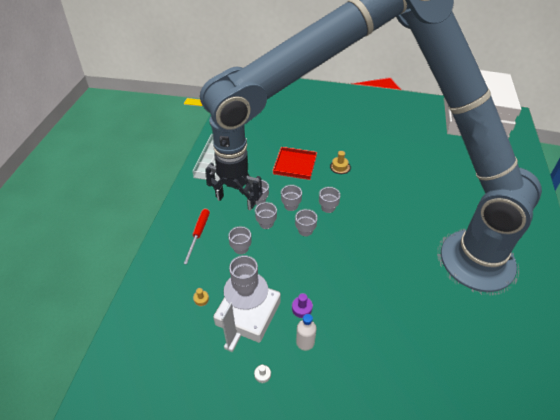

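The two cups at (244,272) are nested. Pan z is about 0.1098 and the rim about 0.200, which matches. Adding cups 3 and 4.

```bash
python3 - <<'E'
from h import *
pick((.667,.092),JS)
place(PAN,JS,.1585,.36)
over((.618,-.0136),.2,JS);sleep(.2)
snap("5");st()
E
python3 chk.py 5 .217
```

```text
gripped t 28.28 [0.6682 0.0927 0.0563] gap 0.0594 F [-0.31  0.01  5.48]
placed t 31.8 [0.5946 0.2901 0.2129] gap 0.0595 F [-1.42 -0.9   0.22]
 t 34.47 [ 0.6182 -0.0126  0.2004] gap 0.0779 F [-0.56 -0.28  0.5 ]
side pan rim [array([0.5952, 0.2897]), np.float64(0.0293)] ztop [0.2142 0.2187 0.22  ] 275
side pan z 0.0983 357
side weight grip [ 0.4334 -0.3087  0.0559] 45 off [0.0021 0.0033]
side weight disc [ 0.4333 -0.3066  0.0217] 112
top pan rim [array([0.5954, 0.2876]), np.float64(0.0288)] ztop [0.2152 0.2186 0.2199] 183
top pan z 0.0971 352
```

```bash
python3 - <<'E'
from h import *
pick((.618,-.0136),JS)
place(PAN,JS,.1765,.38)
over((.5,-.0095),.2,0);sleep(.2)
snap("6");st()
E
python3 chk.py 6 .235
```

```text
gripped t 35.74 [ 0.6192 -0.0132  0.0564] gap 0.0613 F [-1.04  0.59  5.84]
placed t 39.56 [0.5946 0.2901 0.2309] gap 0.0614 F [-0.29 -0.72  0.52]
 t 42.28 [ 0.5004 -0.0088  0.2003] gap 0.078 F [ 0.97 -1.02  0.25]
side pan rim [array([0.5951, 0.2894]), np.float64(0.0294)] ztop [0.2326 0.2365 0.2377] 286
side pan z 0.0862 352
side weight grip [ 0.4334 -0.3088  0.0564] 43 off [0.0021 0.0032]
side weight disc [ 0.4259 -0.3064  0.0229] 78
top pan rim [array([0.5954, 0.2875]), np.float64(0.0289)] ztop [0.2335 0.2369 0.238 ] 199
top pan z 0.0855 351
top weight grip [ 0.4317 -0.3101  0.0583] 64 off [0.0004 0.0019]
top weight disc [ 0.4321 -0.3114  0.0223] 217
```

View pics/side6.png

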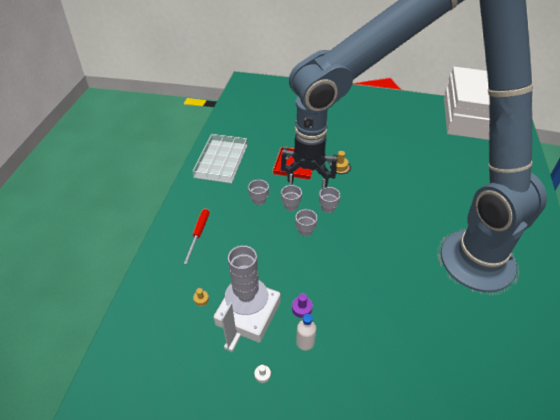

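The four-cup stack at (243,270) is upright. Pan z of 0.0858 gives a joint reading of about 0.054, which is in the band. The other four cups go in the tray.

```bash
python3 - <<'E'
from h import *
for i,xy in enumerate([(.5,-.0095),(.560,-.0997)]):
    pick(xy,0)
    place(TRAY,0,.0045+.03*i,.22+.02*i)
over((.4466,-.115),.2,0);sleep(.2)
snap("7");st()
E
python3 chk.py 7 .235 .09
```

```text
gripped t 43.58 [ 0.501  -0.0093  0.0559] gap 0.0613 F [-1.77 -0.25  7.26]
placed t 47.25 [ 0.5799 -0.2899  0.0591] gap 0.0615 F [-5.58  0.06 10.16]
gripped t 50.21 [ 0.5611 -0.0998  0.056 ] gap 0.061 F [-1.05 -0.38  5.4 ]
placed t 53.51 [ 0.5803 -0.29    0.0891] gap 0.0607 F [-4.35  0.39  8.67]
 t 55.78 [ 0.4473 -0.1154  0.2001] gap 0.078 F [ 0.21  0.88 -0.01]
side pan rim [array([0.5953, 0.2895]), np.float64(0.0294)] ztop [0.2324 0.2365 0.2379] 286
side tray rim [array([ 0.5814, -0.2901]), np.float64(0.0298)] ztop [0.088  0.0935 0.0967] 172
side pan z 0.0861 358
side weight grip [ 0.4333 -0.3085  0.0567] 43 off [0.002  0.0035]
side weight disc [ 0.433  -0.3086  0.0224] 112
top pan rim [array([0.5954, 0.2874]), np.float64(0.0289)] ztop [0.2336 0.2366 0.2378] 194
top tray rim [array([ 0.5811, -0.2897]), np.float64(0.0294)] ztop [0.0915 0.0951 0.0969] 152
top pan z 0.0853 348
```

View pics/side7.png

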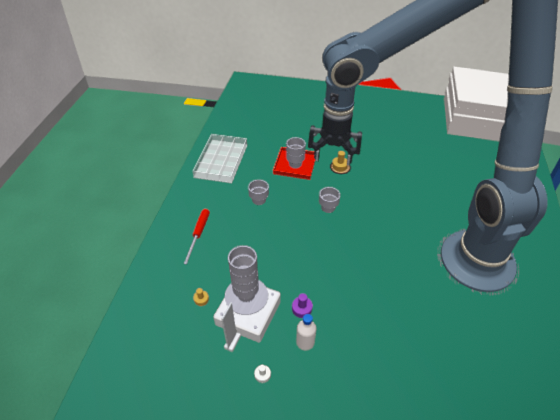

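Two cups are nested in the tray at (295,152). The force on placing was about 10 N, so I'll release 2 mm higher for the last two.

```bash
python3 - <<'E'
from h import *
for i,xy in enumerate([(.4466,-.115),(.661,-.1037)]):
    pick(xy,0)
    place(TRAY,0,.0625+.03*i,.26+.04*i)
over((.5,.0),.30,0);sleep(1)
snap("8");st()
E
python3 chk.py 8 .235 .153
```

```text
gripped t 57.07 [ 0.4475 -0.1152  0.0556] gap 0.0598 F [-1.09  0.27  7.31]
placed t 60.43 [ 0.5804 -0.2901  0.1185] gap 0.0599 F [-6.54 -0.54 14.72]
gripped t 63.41 [ 0.6624 -0.1035  0.0565] gap 0.0606 F [-0.7  -0.52  6.37]
placed t 66.82 [ 0.5812 -0.2899  0.1494] gap 0.0604 F [-5.22  0.77 18.08]
 t 70.15 [0.5 0.  0.3] gap 0.0778 F [0.56 0.16 0.62]
side pan rim [array([0.5953, 0.2893]), np.float64(0.0294)] ztop [0.2323 0.2364 0.2378] 283
side tray rim [array([ 0.5834, -0.2895]), np.float64(0.0272)] ztop [0.1478 0.1558 0.1568] 24
side pan z 0.0864 347
side weight grip [ 0.4517 -0.2689  0.0568] 48 off [0.0204 0.0431]
side weight disc [ 0.4519 -0.2711  0.0223] 115
top pan rim [array([0.5954, 0.2874]), np.float64(0.0289)] ztop [0.2332 0.2366 0.2378] 202
top tray rim [array([ 0.5805, -0.2893]), np.float64(0.0287)] ztop [0.1513 0.1546 0.1561] 176
top pan z 0.0855 351
top weight grip [ 0.4515 -0.2704  0.0584] 72 off [0.0202 0.0416]
top weight disc [ 0.4517 -0.2715  0.0233] 212
```

View pics/side8.png

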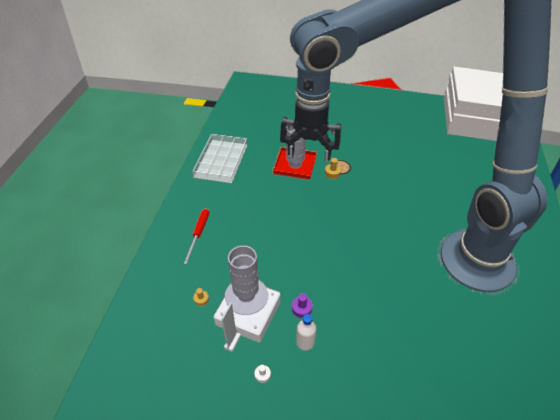

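View pics/top8.png

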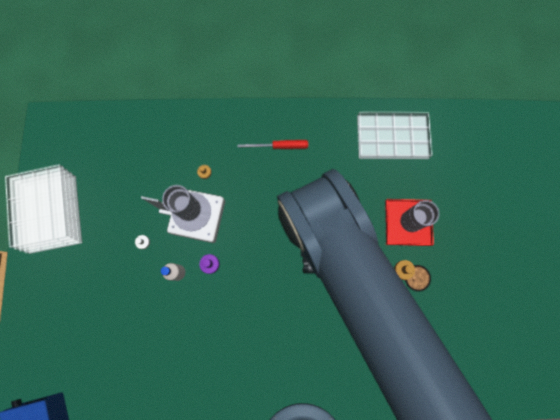

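The knock has happened: the weight is now at (0.4516, -0.271), upright but off the pad at pixel (405,270) in the top view. I'll put it back. The tray stack is fine.

```bash
python3 - <<'E'
from h import *
W=(.4516,-.2708);a=np.pi/2
command_gripper(.055)
over(W,.20,a);st("above")
move_l([*W,.052],feed=.15);command_gripper(.018,60);st("grip")
move_l([*W,.09],feed=.1)
move_l([*PAD,.09],feed=.1)
print(move_l([*PAD,.045],feed=.04,until_force=5));st("down")
command_gripper(.055)
move_l([*PAD,.20],feed=.2)
over((.5,.05),.30,0);sleep(.8)
snap("9");st()
E
python3 chk.py 9 .235 .153
```

```text
above t 71.63 [ 0.4525 -0.2696  0.2005] gap 0.0549 F [0.55 0.64 0.61]
grip t 73.17 [ 0.452  -0.2713  0.0528] gap 0.0204 F [-1.59  0.22  6.16]
True
down t 75.18 [ 0.431  -0.3119  0.0529] gap 0.0205 F [-1.17  0.36  5.65]
 t 78.83 [0.5  0.05 0.3 ] gap 0.0548 F [-0.07 -0.01 -0.03]
side pan rim [array([0.5952, 0.2894]), np.float64(0.0293)] ztop [0.2326 0.2369 0.238 ] 287
side tray rim [array([ 0.58  , -0.2902]), np.float64(0.0303)] ztop [0.1505 0.1553 0.156 ] 27
side pan z 0.0863 349
side weight grip [ 0.4321 -0.3087  0.0574] 42 off [0.0008 0.0033]
side weight disc [ 0.4311 -0.3102  0.0224] 120
top pan rim [array([0.5955, 0.2876]), np.float64(0.0289)] ztop [0.2335 0.2363 0.2375] 192
top tray rim [array([ 0.5805, -0.2893]), np.float64(0.0287)] ztop [0.1512 0.1549 0.1565] 182
top pan z 0.0854 348
top weight grip [ 0.43   -0.3111  0.0583] 63 off [-0.0013  0.0009]
top weight disc [ 0.4307 -0.311   0.0228] 224
```

View pics/side9.png

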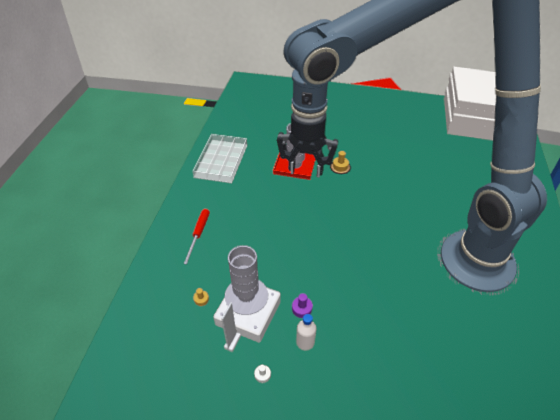

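View pics/top9.png

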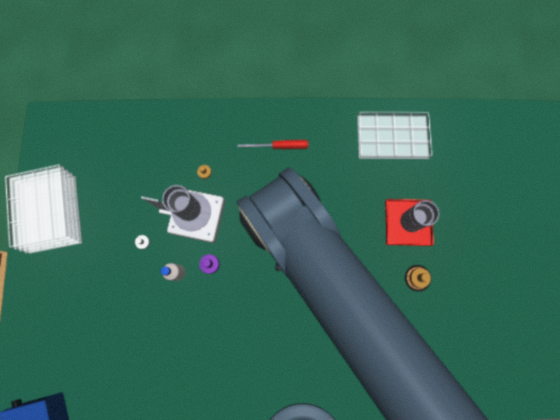

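The weight is back on its pad at (419,278) in the top view. Both stacks look upright and all 8 cups are accounted for, so I'm handing in.

Run:
```python
from h import *
finish_job();st()
```

```text
the job is handed in; nothing more can be done
the job is handed in; nothing more can be done
```

I handed the job in at about 79 s of the 210 s allowed, with every check I made passing; the rig reports no verdict.

**What I did:** I moved the brass weight from the pan to its pad before any cup went on. Then I nested four cups on the pan and the other four in the red tray. The weight was knocked about 45 mm off its pad partway through, so I picked it up and put it back.

**Last checks before hand-in:**
- **Weight:** upright, within about 3.5 mm of the pad centre in both views.
- **Pan:** top face at a height of 0.0854 to 0.0863 m, so it has sunk about 54 mm. That is inside the 41 to 59 mm band, though above the middle.
- **Pan stack:** rim about 2.5 mm from the pan centre, and about 150 mm above the pan, as four nested cups should be.
- **Tray stack:** rim about 1 mm from the tray centre, top at about 0.156 m against 0.153 m expected.
- **Bottle:** in the same place in the pictures as at the start.

**Disagreements and limits:**
- The side and top views differ by 1 to 2.5 mm, roughly the calibration error.
- The arm partly hid the tray stack in the last side view, so that check rests mostly on the top view.
- I judged that the stacks are upright from their rim positions and heights, and did not measure tilt directly.
- Placing the last two tray cups pressed with about 15 and 18 N, more than planned, but no shift showed afterwards.

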